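# Return the steel weight to its gravity lane

## Robot

A 6-joint arm with a two-finger parallel gripper is mounted at the origin on a cart in front of the work surface, level with it; the furniture and walls round the work are solid. World frame = base frame: x ahead of the robot, y to its left, z up, the work surface at z = 0. Lengths are in m, angles in rad, forces in N, time in s.
With the tool pointing down it reaches from about 0.225 to 0.875 m from the base axis. Payload 3.4 kg.
Tool frame: the origin (TCP) lies on the centre line of the jaws, within the pads' length; the fingertips stand 17 mm ahead of it and the grasp point (between the pads) lies 2 mm behind it (nose_length is the distance from the TCP to the fingertips, in m); z points along the fingers, y is the line along which they close (so a half turn about z gives the same grasp; the last joint's range is limited). The gripper opens to 85 mm and grips with 20 to 120 N. Pads are 22 mm wide; open, the fingers measure 114 mm over their backs; the gripper's body (76 mm by 85 mm) begins 54 mm behind the grasp point. The pads swing forward as they close: fully open they stand 13 mm farther back than shut.
Start: joints at [1.225, 0.276, 1.505, -0, 1.361, -0.121], TCP at [0.128, 0.561, 0.248] pointing down, gripper open.
Joint ranges: [-2.89, 2.89], [-0.75, 2.08], [0.22, 2.7], [-1.18, 4.32], [0.11, 2.71], [-2.7, 2.7]. Speed limits (rad/s): [2.57, 2.57, 3.14, 3.14, 3.14, 3.14].

## Interface

Orientations are given as a unit quaternion [w, x, y, z].
In Python, from rig import get_state, get_image, sign_off, find_in, place_of, nose_length gives the robot as it stands.
- The arm moves only by the tool apply_moves, never from a script. Its argument "deltas" is one flat list of numbers, 5 for each row, row after row: the finger opening in mm, from 0 to 85.4, then the shift along the tool's x, y, z in mm, then the turn about the tool's z in degrees. A call has 1 to 12 rows; each row is the pose to reach, as a shift and turn from the pose commanded when the call began, along the tool's axes at that moment; what a row does not reach only later rows make up. A row lasts 1/12 s, in which the tool goes at most 41.7 mm and 7.16 degrees, less where a joint would pass 70% of its speed; a pose out of reach is approached as far as the arm can. A call with a gripper value outside its range is refused whole. The fingers move at their own pace and stop on an object; "squeeze" is the grip in N (left out, the last holds). Time passes only in rows, so rows that repeat a pose let the fingers close. It gives the time, the measured TCP pose, the force, the opening and the grip force at its end, in the units of the state.
- get_state(): the state, without advancing time (a new reading comes with each control period).
- get_image(name): name is "scene" or "top" or "wrist"; returns a dict with "frame" (384x512x3 uint8, red, green, blue), "K" (3x3 intrinsics, pixels), "position" and "orientation" of the camera in the world. Camera axes: x right, y down, z forward; pixel columns grow to the right and rows downward; lengths in m; the calibration is good to about 2 mm. A picture is of the moment at which its call begins. There is no depth.
- sign_off(): hands the job in; it is judged then, once.
Trained networks look in a picture, given as the dict that the camera call returned (one of the last four; its "shot" number tells which), for a name from the list of things; names that differ only in an ending like _2 or _b are one class to them, and where a whole thing is asked for, a point or a joint stands for the part that bears it (a point fixed in the world has none). Each returns a list of dicts, best first, with "score" (0 to 1); they miss things now and then, are a little off and sometimes report something else, mostly with a low value. They report only what shows in the picture. A call takes as long as a camera call.
- find_in(query, picture): "point" ([column, row] in pixels, amid what is visible of it).
- place_of(query, picture): "point" ([column, row] in pixels: a listed point, or the origin of a listed thing).
The state is a dict: "clock": time; "qpos": joint angles; "qd": joint speeds; "effort": joint torques, N m; "position": TCP position; "ee_rot": TCP orientation; "contact_force": force on the tool from outside, world axes, zero at the start; "moment": the same for the moment, N m; "width": finger opening in m; "gripper_force": force on a finger pad.
Only numpy, scipy, OpenCV 4.12 (cv2) and the standard library are available. Lean on these libraries where they do the work, as an engineer would, in place of code of your own. Each camera call takes 0.05 s, during which the arm holds its last target. There are 200 camera calls.

## Task

The glue on the model has set, so put the big loose steel weight from the pale grey model base plate back into the empty one of the two sloping lanes: set it down lengthwise in the upper half of the lane, do not drop it, and let go there so that it slides down by itself and comes to rest against the stop at the low end. Leave the small steel weight and the weight already in the other lane where they are.

Things in the scene. Friction and masses are not known exactly. Their poses are not given: they have to be found in the camera images.
- big_weight: Loose big steel weight: plain grey block 30 x 50 x 30 mm (x, y, z), 0.25-0.5 kg, dark dot on top, flat on the pale grey base plate (its top 7 mm above the bench) beside a smaller steel weight and a grey gabled model house, in any order. Origin: centre of underside; y long side, z up. Pinch the 30 mm width, fingertips about 15 mm above the underside, to stay above the lane's walls.
- empty_lane_home (a point): Point on the empty lane's floor under the middle of a weight that rests on the stop: centre line, 25 mm from the stop. x up the slope along the floor, y across, z square to the floor. Lane: fixed slick channel, 210 mm long (x -25 to 185 mm), 50 wide inside, walls 4 thick, 10 high, stop 23 high, 14 degrees down towards the robot's left. A weight let go slides at once. Upper half: x 80 to 160 mm.
- racked_weight: A second big steel weight, same make and size (30 x 50 x 30 mm), resting on the stop of the other, full lane, which stands beside the empty one, about 95 mm between centre lines, nearer to the robot or farther. Origin: centre of underside; y (long side) along the lane. To be left alone.
- small_weight: The smaller steel weight, 25 x 40 x 26 mm (x, y, z), a look-alike on the base plate near the big one. Origin: centre of underside. To be left alone.

How it is judged:
On the way:
1. the big weight, still held, is lowered into the empty lane's upper half (70 to 160 mm up-slope of home, within 15 mm of the centre line, under 20 mm above the floor) (contact force between big_weight and the fingers above 0.5 N and x of big_weight in the frame of empty_lane_home between 0.07 and 0.16 m and y of big_weight in the frame of empty_lane_home between -0.015 and 0.015 m and z of big_weight in the frame of empty_lane_home below 0.02 m), for 0.05 s.
At the end, for the whole second after the job is handed in: the big weight rests flat on the floor of the empty lane against the stop (within 10 mm along the lane, 15 mm across it and 15 degrees), released and still; the racked weight is within 15 mm and the small weight within 20 mm of where they started (x of big_weight in the frame of empty_lane_home between -0.01 and 0.01 m and y of big_weight in the frame of empty_lane_home between -0.015 and 0.015 m and z of big_weight in the frame of empty_lane_home between -0.006 and 0.006 m and angle between the y axis of big_weight and the x axis of empty_lane_home, either way round below 0.26 rad and linear speed of big_weight below 0.02 m/s and distance of racked_weight from where it was at the start of the episode below 0.015 m and distance of small_weight from where it was at the start of the episode below 0.02 m); the robot touches nothing.
It fails at once if the hand pushes or holds the big weight in the last 30 mm before its home point, instead of letting it slide there (contact force between big_weight and the fingers above 0.5 N and x of big_weight in the frame of empty_lane_home between -0.03 and 0.03 m and y of big_weight in the frame of empty_lane_home between -0.025 and 0.025 m and z of big_weight in the frame of empty_lane_home below 0.02 m).
It fails at once if the racked weight is moved by 15 mm or more (distance of racked_weight from where it was at the start of the episode above 0.015 m).
It fails at once if the small weight is moved by 20 mm or more (distance of small_weight from where it was at the start of the episode above 0.02 m).
It also fails if it takes over 32 s, if anything falls off the work surface, if the arm or the gripper's body presses on something with over 40 N, if the wrist force passes 120 N, or if a joint passes its speed limit or range.

## Working session

There is one attempt and no reset: what is moved stays moved. The work goes in short steps, Python scripts to look and compute and a tool call to move; the robot and the scene stay as the last step left them, time stands still between calls to the robot, and variables do not carry over. Pictures are saved under pics/ and viewed, at most 10 in all, crops included, and the job is handed in when it is done.

Besides the shell and the picture viewer there is one more tool, called after "Request:" as name(argument=value, ...), one argument or row to a line, values as JSON. apply_moves: Moves the arm, as the interface text tells. Its arguments: {"type":"object","properties":{"deltas":{"type":"array"},"squeeze":{"type":"number"}},"required":["deltas"]}

```bash
mkdir -p pics
cat > h.py <<'E'
import numpy as np,cv2
from scipy.spatial.transform import Rotation as R
from rig import *
def rot(q): return R.from_quat([q[1],q[2],q[3],q[0]]).as_matrix()
def ray(im,p):
    d=np.linalg.inv(im["K"])@np.array([p[0],p[1],1.]); return np.array(im["position"]),rot(im["orientation"])@d
def atz(im,p,z):
    o,d=ray(im,p); return o+d*(z-o[2])/d[2]
def proj(im,X):
    c=rot(im["orientation"]).T@(np.array(X)-np.array(im["position"])); u=np.array(im["K"])@c; return u[:2]/u[2]
def save(im,n): cv2.imwrite(f"pics/{n}.png",im["frame"][:,:,::-1])
E
python3 - <<'E'
from h import *
s=get_state(); print({k:np.round(v,3) for k,v in s.items()}, nose_length)
for c in ["top","scene"]:
    im=get_image(c); save(im,c+"0"); print(c,np.round(im["position"],3),np.round(rot(im["orientation"]),2).tolist(),im["K"][0][0])
    for q in ["big_weight","empty_lane_home","racked_weight","small_weight"]:
        for r in place_of(q,im)[:3]: print(q,np.round(r["point"],1),round(r["score"],2),np.round(atz(im,r["point"],0.007),3))
E
```

```text
{'clock': np.float64(0.0), 'qpos': array([ 1.225,  0.277,  1.506, -0.   ,  1.361, -0.121]), 'qd': array([ 0.   ,  0.   , -0.001,  0.001,  0.001, -0.001]), 'effort': array([-1.0000e-03, -4.1677e+01, -2.4581e+01, -0.0000e+00,  1.1000e-02,
        0.0000e+00]), 'position': array([0.128, 0.56 , 0.247]), 'ee_rot': array([-0.   ,  0.112,  0.994, -0.001]), 'contact_force': array([-0.26 ,  0.024,  0.498]), 'moment': array([ 0.024, -0.029, -0.015]), 'gripper_force': np.float64(0.0), 'width': np.float64(0.085)} 0.017
top [0.349 0.303 0.889] [[-0.02, -0.99, 0.16], [-1.0, 0.01, -0.01], [0.0, -0.16, -0.99]] 492.7970101572571
big_weight [243.  139.7] 0.85 [0.591 0.304 0.007]
empty_lane_home [217.5 253.2] 0.81 [0.383 0.352 0.007]
empty_lane_home [241.6 137.4] 0.2 [0.595 0.306 0.007]
racked_weight [185.9 205.6] 0.66 [0.47  0.408 0.007]
small_weight [187.5 150.5] 0.78 [0.572 0.406 0.007]
scene [-0.112 -0.079  0.502] [[0.51, -0.47, 0.72], [-0.86, -0.26, 0.44], [-0.02, -0.84, -0.54]] 393.17185452224294
empty_lane_home [206.4 221.9] 0.96 [0.392 0.36  0.007]
racked_weight [209.2 192.7] 0.97 [0.486 0.423 0.007]
small_weight [238.4 179.1] 0.8 [0.57  0.397 0.007]
```

View pics/top0.png

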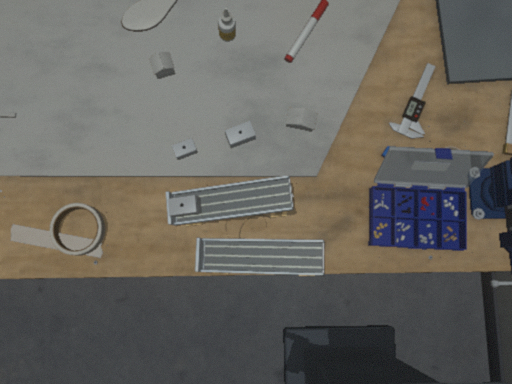

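View pics/scene0.png

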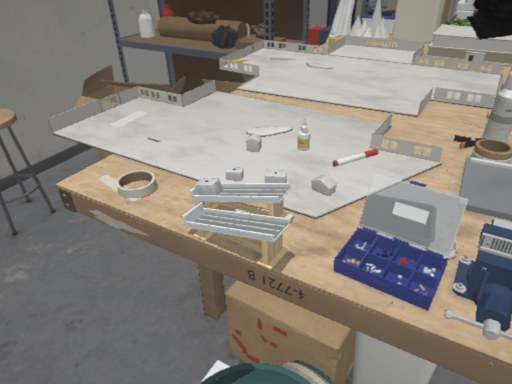

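The top view shows the big weight's top at about (240,133), the small one at (185,149) and a house at (301,119). The full lane is centred at (230,200), and the empty lane nearer the robot spans (197,238) to (323,274). The scene view shows the lanes raised on supports, with the low end to the robot's left. I'll triangulate the lane next.

Run:
```python
from h import *
t=get_image("top"); s=get_image("scene")
def tri(p,q):
    o1,d1=ray(t,p);o2,d2=ray(s,q); A=np.stack([d1,-d2],1); k=np.linalg.lstsq(A,o2-o1,rcond=None)[0]
    a=o1+d1*k[0];b=o2+d2*k[1]; return np.round((a+b)/2,4),round(np.linalg.norm(a-b),4)
for q in ["empty_lane_home","racked_weight","small_weight"]:
    a=place_of(q,t)[0]["point"];b=place_of(q,s)[0]["point"]; print(q,tri(a,b))
a=t["frame"][110:290,150:340]; b=s["frame"][155:275,175:305]
a=cv2.resize(a,None,fx=4,fy=4,interpolation=cv2.INTER_CUBIC)[:600]; 
cv2.imwrite("pics/ct.png",cv2.resize(t["frame"][110:290,150:340],(633,600),interpolation=cv2.INTER_CUBIC)[:,:,::-1])
cv2.imwrite("pics/cs.png",cv2.resize(b,(650,600),interpolation=cv2.INTER_CUBIC)[:,:,::-1])
```

```text
empty_lane_home (array([0.3791, 0.35  , 0.0154]), np.float64(0.0011))
racked_weight (array([0.4595, 0.4049, 0.0311]), np.float64(0.0058))
small_weight (array([ 0.5796,  0.4083, -0.0025]), np.float64(0.0046))
```

View pics/ct.png

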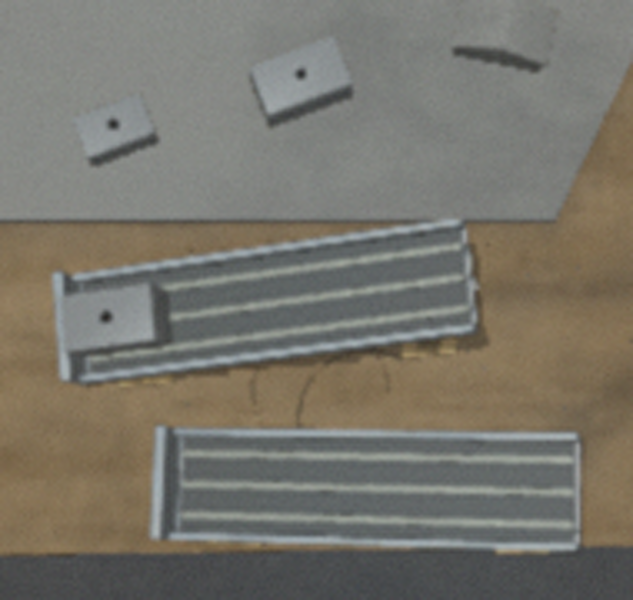

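View pics/cs.png

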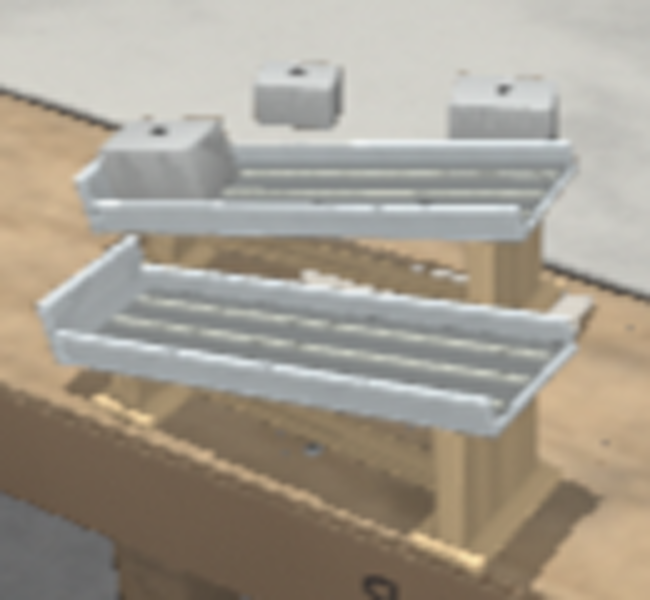

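```bash
cat > fit.py <<'E'
from h import *
from scipy.optimize import least_squares
t=get_image("top"); s=get_image("scene")
T=lambda u,v:(150+u/3.332,110+v/3.333); S=lambda u,v:(175+u/5,155+v/5)
obs=[(t,T(578,434),(185,29,10)),(t,T(577,548),(185,-29,10)),(t,T(575,492),(185,0,0)),(t,T(168,429),(-25,29,23)),(t,T(164,540),(-25,-29,23)),
(s,S(498,400),(185,-29,10)),(s,S(535,380),(185,0,0)),(s,S(577,315),(185,29,10)),(s,S(137,240),(-25,29,23)),(s,S(52,308),(-25,-29,23))]
nh=[(t,place_of("empty_lane_home",t)[0]["point"]),(s,place_of("empty_lane_home",s)[0]["point"])]
def frame(p):
    Rz=R.from_euler("z",p[3]).as_matrix(); a=np.radians(14)
    X=Rz@np.array([0,-np.cos(a),np.sin(a)]); Y=Rz@np.array([1.,0,0]); return np.stack([X,Y,np.cross(X,Y)],1)
def f(p):
    M=frame(p); r=[proj(i,p[:3]+M@(np.array(x)/1000))-np.array(u) for i,u,x in obs]+[proj(i,p[:3])-np.array(u) for i,u in nh]
    return np.concatenate(r)
q=least_squares(f,[.38,.35,.015,0],loss="soft_l1"); print(np.round(q.x,4),"yaw deg",np.degrees(q.x[3])); print(np.round(f(q.x).reshape(-1,2),1).tolist())
M=frame(q.x); print("high target x=110",q.x[:3]+M@np.array([.110,0,0]))
# big weight: top-face corners in top view, top at z=.037
c=[T(251,75),T(333,38),T(352,85),T(270,122)]; P=np.array([atz(t,x,.037) for x in [T(251,75),T(333,38)]]); print("corners",P)
print("dot",atz(t,T(300,73),.037),"small dot",atz(t,T(112,124),.033))
d=P[1]-P[0]; print("long dir",d,np.linalg.norm(d),np.degrees(np.arctan2(d[1],d[0])))
st=get_state(); print("tool",np.round(rot(st["ee_rot"]),3))
E
python3 fit.py
```

```text
[ 0.3791  0.3511  0.0225 -0.0367] yaw deg -2.102225905869269
[[0.3, -1.5], [0.7, 0.0], [1.8, -0.9], [-0.2, -1.0], [-0.3, -0.3], [-1.9, 0.9], [0.4, 0.6], [-1.1, 0.3], [0.1, -0.3], [-1.5, 0.3], [0.8, 0.9], [-1.2, -2.9]]
high target x=110 [0.37521721 0.24443228 0.049098  ]
corners [[0.59625307 0.33497753 0.037     ]
 [0.61617952 0.29068849 0.037     ]]
dot [0.5969819  0.30870051 0.037     ] small dot [0.57137482 0.40981603 0.033     ]
long dir [ 0.01992644 -0.04428903  0.        ] 0.04856523150404003 -65.7761509592503
tool [[-0.975  0.223 -0.   ]
 [ 0.223  0.975  0.   ]
 [ 0.     0.    -1.   ]]
```

Request:
apply_moves(
  deltas=[65, -513, -140, 60, 53, 65, -513, -140, 60, 53, 65, -513, -140, 60, 53, 65, -513, -140, 60, 53, 65, -513, -140, 60, 53, 65, -513, -140, 60, 53, 65, -513, -140, 60, 53, 65, -513, -140, 60, 53, 65, -513, -140, 60, 53, 65, -513, -140, 60, 53, 65, -513, -140, 60, 53, 65, -513, -140, 60, 53],
  squeeze=60,
)

```text
clock: 2.1
position: [0.568, 0.3249, 0.1921]
ee_rot: [-0.0, 0.544, 0.839, 0.0]
contact_force: [-0.3, 1.4, -0.6]
width: 0.065
gripper_force: 0.0
```

```bash
cat > w.py <<'E'
from h import *
import sys
im=get_image("wrist"); save(im,sys.argv[1]); st=get_state()
A=rot(st["ee_rot"]); print(np.round(st["position"],4),np.round(A,3).tolist(),"yaw y",np.degrees(np.arctan2(A[1,1],A[0,1])),np.round(st["qpos"],2),st["clock"])
for q in ["big_weight","small_weight","empty_lane_home"]:
    for r in place_of(q,im)[:2]: print(q,np.round(r["point"],1),round(r["score"],2),np.round(atz(im,r["point"],0.007),4))
for x in [(.597,.309,.037)]: print(proj(im,x))
E
python3 w.py w1
```

```text
[0.576  0.3203 0.1906] [[-0.405, 0.914, 0.008], [0.914, 0.405, -0.004], [-0.007, 0.005, -1.0]] yaw y 23.87375643723564 [ 0.41  0.43  1.41 -0.01  1.3  -0.01] 2.15
big_weight [270.7 200.5] 0.83 [0.5971 0.3071 0.007 ]
small_weight [292.  106.3] 0.77 [0.5748 0.4053 0.007 ]
empty_lane_home [74.5 71.3] 0.92 [0.3674 0.3483 0.007 ]
[273.12476589 207.72888011]
```

View pics/w1.png

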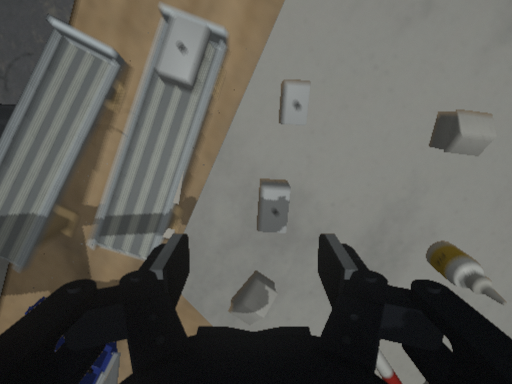

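The wrist view shows the big weight at (273,208) between the fingers, well aligned. It agrees with the top view, with its centre at about (0.597, 0.308).

Request:
apply_moves(
  deltas=[65, -19, 14, 40, 0, 65, -19, 14, 80, 0, 65, -19, 14, 100, 0, 65, -19, 14, 100, 0, 65, -19, 14, 100, 0],
)

```text
clock: 2.72
position: [0.5849, 0.3153, 0.0916]
ee_rot: [-0.001, 0.543, 0.84, -0.001]
contact_force: [-0.3, 0.0, 0.8]
width: 0.0648
gripper_force: 0.0
```

Run:
```python
from h import *
st=get_state();A=rot(st["ee_rot"]);im=get_image("wrist");save(im,"w2")
print(st["position"],st["clock"],np.degrees(np.arctan2(A[1,1],A[0,1])),A.T@(np.array([.597,.308,.038])-st["position"])*1000)
for r in place_of("big_weight",im)[:2]: print(r["point"],r["score"],atz(im,r["point"],0.007))
```

```text
[0.58494569 0.31532556 0.09163158] 2.7167 24.20189721902685 [-11.65587065   8.15154139  53.60046605]
[264.4, 218.6] 0.97 [0.59718107 0.30846163 0.007     ]
```

View pics/w2.png

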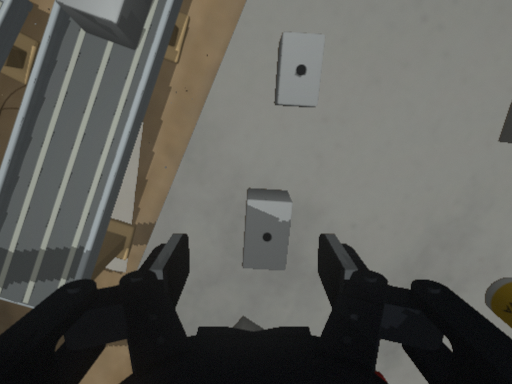

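The weight is at (266,230), with its dot at (267,237). It is rotated about 4° clockwise against the tool, so I add a 4° turn and go down.

Request:
apply_moves(
  deltas=[65, -12, 8, 10, 4, 65, -12, 8, 20, 4, 65, -12, 8, 40, 4, 65, -12, 8, 54, 4, 65, -12, 8, 54, 4, 65, -12, 8, 54, 4],
)

```text
clock: 3.32
position: [0.5987, 0.3073, 0.0387]
ee_rot: [-0.0, 0.572, 0.82, 0.0]
contact_force: [-1.0, 0.2, -0.1]
width: 0.0648
gripper_force: 0.0
```

Run:
```python
from h import *
st=get_state();A=rot(st["ee_rot"])
print(st["position"],st["clock"],np.degrees(np.arctan2(A[1,1],A[0,1])),A.T@(np.array([.597,.308,.038])-st["position"])*1000,st["contact_force"])
```

```text
[0.59871963 0.30730982 0.03873511] 3.3167 20.18779687931091 [ 1.24103479 -1.37581711  0.7354039 ] [-0.96078244  0.16974599 -0.05370431]
```

Request:
apply_moves(
  deltas=[20, 0, 0, 0, 0, 20, 0, 0, 0, 0, 20, 0, 0, 0, 0, 20, 0, 0, 0, 0, 20, 0, 0, 0, 0, 20, 0, 0, 0, 0, 20, 0, 0, 0, 0, 20, 0, 0, 0, 0],
)

```text
clock: 3.98
position: [0.5997, 0.3073, 0.0398]
ee_rot: [0.001, 0.573, 0.82, 0.001]
contact_force: [-1.0, -0.5, 5.9]
width: 0.0286
gripper_force: 60.8
```

Request:
apply_moves(
  deltas=[20, 0, 0, -20, 0, 20, 0, 0, -45, 0, 20, 0, 0, -75, 0, 20, 0, 0, -105, 0, 20, 0, 0, -120, 0, 20, 5, -30, -120, 3, 20, 10, -60, -120, 7, 20, 14, -90, -120, 11, 20, 18, -120, -120, 15, 20, 18, -150, -120, 19, 20, 18, -180, -120, 22, 20, 18, -200, -120, 22],
)

```text
clock: 4.98
position: [0.4005, 0.2533, 0.157]
ee_rot: [-0.001, 0.719, 0.695, -0.003]
contact_force: [-0.6, 0.1, -5.7]
width: 0.0289
gripper_force: 60.9
```

```bash
cat > c.py <<'E'
from h import *
import sys
st=get_state();A=rot(st["ee_rot"]);im=get_image(sys.argv[1]);save(im,sys.argv[2])
print(st["position"],st["clock"],np.degrees(np.arctan2(A[1,1],A[0,1])),st["width"],st["gripper_force"],st["contact_force"],A.T@(np.array([.375,.244,.16])-st["position"])*1000)
H=np.array([.3791,.3511,.0225]); 
for q in ["big_weight","empty_lane_home"]:
  for r in place_of(q,im)[:2]: print(q,r["point"],r["score"],atz(im,r["point"],.0225),atz(im,r["point"],.127))
a=np.radians(14);M=R.from_euler("z",-.0367).as_matrix()@np.array([[0,1,0],[-np.cos(a),0,np.sin(a)],[np.sin(a),0,np.cos(a)]])
for x in [(0,0,0),(-25,29,23),(-25,-29,23),(185,29,10),(185,-29,10),(100,29,10),(100,-29,10)]: print(x,proj(im,H+M@(np.array(x)/1000)).round(0))
E
python3 c.py wrist w3
```

```text
[0.40048977 0.25331529 0.15702325] 4.9833 -1.9564747980841724 0.02890892577937319 60.852495431900024 [-0.58033538  0.14967136 -5.65999851] [-10.18673296 -25.17203685  -2.82190488]
big_weight [251.0, 230.6] 0.6 [0.3969547  0.21104882 0.0225    ] [0.39981237 0.25551769 0.127     ]
empty_lane_home [223.4, 73.3] 0.65 [0.37945061 0.3497992  0.0225    ] [0.3893805  0.33820842 0.127     ]
(0, 0, 0) [223.  72.]
(-25, 29, 23) [259.  25.]
(-25, -29, 23) [180.  25.]
(185, 29, 10) [258. 301.]
(185, -29, 10) [185. 301.]
(100, 29, 10) [258. 195.]
(100, -29, 10) [185. 195.]
```

View pics/w3.png

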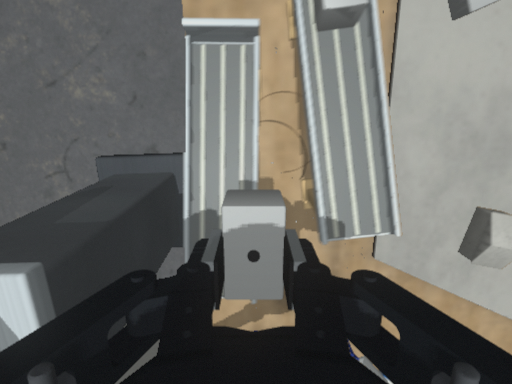

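The lane outline projected from the fit matches the picture within about 2 px: walls at columns 185 and 258, stop at row 25. The weight is held straight at (254,255). Now I move over the lane and lower.

Request:
apply_moves(
  deltas=[20, -10, -24, 0, 0, 20, -10, -24, 0, 0, 20, -10, -24, 15, 0, 20, -10, -24, 35, 0, 20, -10, -24, 52, 0, 20, -10, -24, 58, 0, 20, -10, -24, 58, 0, 20, -10, -24, 58, 0],
)

```text
clock: 5.8
position: [0.3815, 0.2461, 0.1002]
ee_rot: [-0.0, 0.719, 0.695, 0.0]
contact_force: [1.8, 0.2, -4.7]
width: 0.0284
gripper_force: 61.1
```

```bash
python3 c.py scene s3; python3 -c "
import cv2;a=cv2.imread('pics/s3.png')[130:280,165:315];cv2.imwrite('pics/s3c.png',cv2.resize(a,(600,600),interpolation=2))"
```

```text
[0.38146749 0.24606247 0.10024156] 5.8 -1.8838580139055636 0.02840365435676551 61.06683611869812 [ 1.81181361  0.19902931 -4.70708397] [ -2.27020135  -6.39513931 -59.75869255]
big_weight [251.5, 214.4] 0.83 [0.44202219 0.27989335 0.0225    ] [0.32129257 0.20178257 0.127     ]
empty_lane_home [207.5, 218.9] 0.85 [0.3853765  0.35087781 0.0225    ] [0.27698466 0.25730618 0.127     ]
(0, 0, 0) [206. 220.]
(-25, 29, 23) [203. 203.]
(-25, -29, 23) [184. 217.]
(185, 29, 10) [289. 218.]
(185, -29, 10) [273. 236.]
(100, 29, 10) [252. 214.]
(100, -29, 10) [234. 230.]
```

View pics/s3c.png

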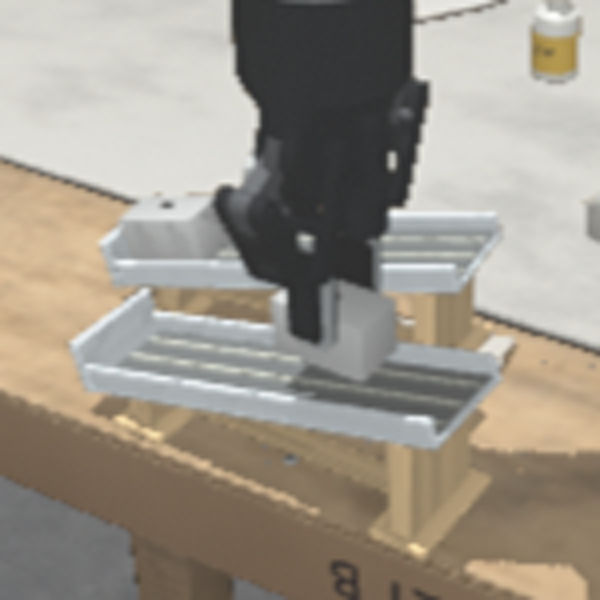

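The weight is straight and hovering above the lane floor at crop (335,330). I correct 5 mm sideways and lower step by step.

Request:
apply_moves(
  deltas=[20, 0, -5, 0, 0, 20, 0, -5, 3, 0, 20, 0, -5, 6, 0, 20, 0, -5, 8, 0, 20, 0, -5, 8, 0, 20, 0, -5, 8, 0],
)

```text
clock: 6.45
position: [0.3757, 0.2459, 0.0921]
ee_rot: [-0.0, 0.719, 0.695, -0.0]
contact_force: [0.9, 0.2, -3.8]
width: 0.0285
gripper_force: 61.2
```

Request:
apply_moves(
  deltas=[20, 0, 0, 1, 0, 20, 0, 0, 2, 0, 20, 0, 0, 3, 0, 20, 0, 0, 4, 0, 20, 0, 0, 4, 0],
)

```text
clock: 6.87
position: [0.3777, 0.2475, 0.09]
ee_rot: [0.0, 0.719, 0.695, 0.003]
contact_force: [-0.3, 2.3, 6.5]
width: 0.0283
gripper_force: 62.8
```

Contact is made: the vertical force rose by about 10 N. I ease the grip so the block settles onto the slope.

Request:
apply_moves(
  deltas=[20, 0, 0, 0, 0, 20, 0, 0, 1, 0, 20, 0, 0, 2, 0, 20, 0, 0, 2, 0],
  squeeze=20,
)

```text
clock: 7.2
position: [0.3785, 0.2484, 0.0885]
ee_rot: [0.0, 0.719, 0.695, 0.004]
contact_force: [-0.1, 3.7, 8.8]
width: 0.0287
gripper_force: 63.9
```

Request:
apply_moves(
  deltas=[55, 0, 0, 0, 0, 55, 0, 0, 0, 0, 55, 0, 0, 0, 0, 55, 0, 0, -5, 0, 55, 0, 0, -30, 0, 55, 0, 0, -60, 0, 55, 0, 0, -90, 0, 55, 0, 0, -110, 0, 55, 0, 0, -110, 0, 55, 0, 0, -110, 0],
)

```text
clock: 8.03
position: [0.3763, 0.2461, 0.1973]
ee_rot: [0.0, 0.719, 0.695, 0.001]
contact_force: [0.1, 0.3, -0.8]
width: 0.0548
gripper_force: 0.0
```

```bash
python3 c.py wrist w4
```

```text
[0.3762687  0.24610955 0.1973462 ] 8.0333 -1.883080226106602 0.0548143724309698 0.0 [ 0.10204707  0.27155292 -0.81911989] [-2.1946259  -1.2933797  37.34044675]
big_weight [255.9, 67.5] 0.96 [0.3833603  0.35168895 0.0225    ] [0.38174816 0.33834708 0.127     ]
(0, 0, 0) [251.  68.]
(-25, 29, 23) [285.  29.]
(-25, -29, 23) [218.  28.]
(185, 29, 10) [282. 267.]
(185, -29, 10) [219. 267.]
(100, 29, 10) [283. 175.]
(100, -29, 10) [219. 175.]
```

View pics/w4.png

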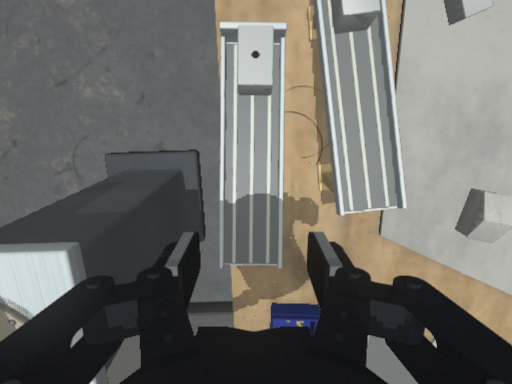

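The weight rests against the stop at (255,60), straight and about 4 mm off the centre line. I check that it is still, then hand in.

Request:
apply_moves(
  deltas=[55, 0, 0, 0, 0, 55, 0, 0, 0, 0, 55, 0, 0, 0, 0, 55, 0, 0, 0, 0, 55, 0, 0, 0, 0, 55, 0, 0, 0, 0],
)

```text
clock: 8.68
position: [0.3757, 0.2459, 0.1961]
ee_rot: [-0.0, 0.719, 0.695, -0.0]
contact_force: [1.0, 0.1, 0.2]
width: 0.055
gripper_force: 0.0
```

```bash
python3 c.py wrist w5 | grep big; python3 -c "
from rig import sign_off;print(sign_off())"
```

```text
big_weight [253.8, 70.3] 0.73 [0.38026638 0.34881428 0.0225    ] [0.37965993 0.33642194 0.127     ]
the job is handed in; nothing more can be done
None
```

I set the big weight down in the upper half of the empty lane and let go; it slid to the stop and rests there straight, about 1–4 mm off the centre line, and I handed the job in at about 8.7 s (no verdict came back).

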